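Reassemble the swing-top grater and rack its pushers

ROBOT

A 6-joint arm with a two-finger parallel gripper is mounted at the origin on the work surface. World frame = base frame: x ahead of the robot, y to its left, z up, the work surface at z = 0. Lengths are in m, angles in rad, forces in N, time in s.
With the tool pointing down it reaches from about 0.425 to 1.125 m from the base axis. Payload 14.9 kg.
Tool frame: the origin (TCP) lies at the very end of the fingers, on their centre line; the grasp point (between the pads) lies 19 mm behind it; z points along the fingers, y is the line along which they close (so a half turn about z gives the same grasp; the last joint's range is limited). The gripper opens to 91 mm and grips with 3 to 60 N. Pads are 32 mm wide; open, the fingers measure 118 mm over their backs; the gripper's body (76 mm by 178 mm) begins 60 mm behind the grasp point.
Start: joints at [1.133, 0.379, 1.734, -0, 1.028, -0.033], TCP at [0.276, 0.643, 0.214] pointing down, gripper open.
Joint ranges: [-2.77, 2.77], [-0.74, 2.19], [0, 2.66], [-1.06, 4.2], [0.31, 2.87], [-3.08, 3.08]. Speed limits (rad/s): [1.89, 1.89, 2.39, 3.14, 3.14, 3.14].

INTERFACE

Orientations are given as [roll, pitch, yaw] about the fixed x, y, z axes, in that order (R = Rz(yaw) Ry(pitch) Rx(roll)).
In Python, from cell import bot, capture gives the robot as it stands.
- The arm moves only by the tool move_arm, never from a script. Its argument "steps" is a list that holds one entry, the list of rows, each a list of 5 numbers: the shift along the world's x, y, z in mm, then the turn about the world's z in rad, then the closure, from 0 (fully open) to 1 (shut). A call has 1 to 20 rows; each row is the pose to reach, as a shift and turn from the pose commanded when the call began; what a row does not reach only later rows make up. A row lasts 1/10 s, in which the tool goes at most 50 mm and 8.59 degrees, less where a joint would pass 70% of its speed; a pose out of reach is approached as far as the arm can. A call with a gripper value outside its range is refused whole. The fingers move at their own pace and stop on an object; "squeeze" is the grip in N (left out, the last holds). Time passes only in rows, so rows that repeat a pose let the fingers close. It gives the time, the measured TCP pose, the force, the opening and the grip force at its end, in the units of the state.
- bot.get_state(): the state, without advancing time (a new reading comes with each control period).
- capture(name): name is "side" or "top" or "wrist"; returns a dict with "frame" (420x560x3 uint8, red, green, blue), "z_map" (420x560 float32, m along the optical axis (not along the pixel's ray), 0 where there is no reading), "mtx" (3x3 intrinsics, pixels), "R" (3x3) and "t" (3): a world point X has camera coordinates R X + t. Camera axes: x right, y down, z forward; pixel columns grow to the right and rows downward; lengths in m; the calibration is good to about 2 mm. The wrist camera is an equidistant fisheye: a pixel r from the principal point sees the ray r / f radians off the axis. A picture is of the moment at which its call begins.
- bot.job_done(): hands the job in; it is judged then, once.
The state is a dict: "time_s": time; "joint_pos": joint angles; "joint_velocities": joint speeds; "joint_efforts": joint torques, N m; "tool_pos": TCP position; "tcp_rot": TCP orientation; "force": force on the tool from outside, world axes, zero at the start; "torque": the same for the moment, N m; "width": finger opening in m; "finger_force": force on a finger pad.
Only numpy, scipy, OpenCV 4.12 (cv2) and the standard library are available. Lean on these libraries where they do the work, as an engineer would, in place of code of your own. Each camera call takes 0.05 s, during which the arm holds its last target. There are 200 camera calls.

TASK

Put the washed grater set back together: lay the strainer flat in the station's bowl, lay the round grating plate on the station in its open position (hinge barrel over the steel hinge block, disc on the deck clear of the bowl) and push the red-headed hinge pin fully home through both holes. Then swing the plate shut over the bowl until it meets its stop, and have every pusher that is out on the counter standing fully down in the rack hole that matches its diameter. Leave the garlic, the lemon and the spoon alone.

Things in the scene. Friction and masses are not known exactly. Their poses are not given: they have to be found in the camera images.
- knuckle (a point): Centre of the mouth of the upright hole (12 mm wide, 28 mm deep, chamfered) in the station's bare-steel hinge block, a 40 mm square block flush with the top of the fixed white deck. The deck is about 165 x 165 mm and its top is 36 mm above the counter. Axes are those of the station: z up; the bowl lies to +y of this point; the open deck lies to -x of it.
- well (a point): Centre of the round 76 mm bowl sunk in the station's deck, at deck-top height (the bowl is 28 mm deep, with a flat floor and upright sides), 67 mm from knuckle in the station's +y direction. A grey stop stands 16 mm above the deck on the bowl's +x side; the shut plate's disc meets it.
- plate_hole (a point): Centre, at the underside, of the 12 mm upright through-hole in the loose grating plate's hinge barrel (a grey 34 mm square barrel, 16 mm high). Axes are the plate's: z up, x from the barrel to the disc. The plate is flat underneath and lies on the counter at first, right way up. Shut on the station, its x axis points along the station's +y; swung open, along the station's -x (a quarter turn anticlockwise from above), where the disc lies on the deck and uncovers the bowl.
- plate_disc (a point): Centre, at the underside, of the plate's steel grating disc, 90 mm across and 6 mm thick, 67 mm from the barrel's hole along the plate's x.
- plate_handle (a point): Centre of the grey bar handle that stands on the disc, 85 mm from the barrel's hole along the plate's x: 32 mm long along x, 13 mm thick along y, from 6 to 42 mm above the plate's underside; this point is 24 mm above the underside. The plate weighs about 220 g.
- pin_head (a point): Centre of the hinge pin's red round head, 16 mm across and 30 mm high. Below it a collar 21 mm across and 4 mm thick, then a 10 mm steel shank 42 mm long with a tapered foot. z points up along the pin. This point is 19 mm above the collar's underside and 61 mm above the foot. With the pin home the collar lies on the plate's barrel. The pin stands upright at first in a hole of the brown wooden block.
- pin_tip (a point): Centre of the foot of the hinge pin's shank, 61 mm below the centre of its head.
- strainer_knob (a point): Centre of the blue round knob (16 mm across, 21 mm high) of the loose strainer, a flat metal disc 68 mm across and 4 mm thick with the knob standing in the middle of its top. This point is 14.5 mm above the disc's underside. Lies flat on the counter, knob up, at first; it fits under the shut plate when it lies on the bowl's floor.
- pin_block: Fixed brown wooden block, 50 x 50 x 30 mm, origin at the centre of its underside, with a 13 mm upright hole 26 mm deep in the middle of its top, in which the pin is parked.
- rack: Fixed pale wooden rack, 60 mm (x) by 250 mm (y) by 40 mm high, origin at the centre of its underside, with five upright holes in a row along its y, 48 mm apart, each 34 mm deep, graded from the narrowest at +y to the widest at -y.
- hole18 (a point): Centre of the mouth of the rack's hole for the 18 mm pusher; it is 20 mm wide with a small chamfer. Axes are the rack's, z up.
- pusher18_knob (a point): Centre of the black round knob (22 mm across, 34 mm high) of the pusher with the 18 mm shank. Below the knob a white flange 26 mm across and 6 mm thick, then the steel shank, 18 mm across and 30 mm long. This point is 23 mm above the flange's underside and 53 mm above the foot; z points up along the pusher. It stands upright on the counter at first, weighs 80 to 240 g; may be absent.
- hole22 (a point): Centre of the mouth of the rack's hole for the 22 mm pusher; it is 24 mm wide with a small chamfer. Axes are the rack's, z up.
- pusher22_knob (a point): Centre of the black round knob (22 mm across, 34 mm high) of the pusher with the 22 mm shank. Below the knob a white flange 30 mm across and 6 mm thick, then the steel shank, 22 mm across and 30 mm long. This point is 23 mm above the flange's underside and 53 mm above the foot; z points up along the pusher. It stands upright on the counter at first, weighs 80 to 240 g; may be absent.
- hole26 (a point): Centre of the mouth of the rack's hole for the 26 mm pusher; it is 28 mm wide with a small chamfer. Axes are the rack's, z up.
- pusher26_knob (a point): Centre of the black round knob (22 mm across, 34 mm high) of the pusher with the 26 mm shank. Below the knob a white flange 34 mm across and 6 mm thick, then the steel shank, 26 mm across and 30 mm long. This point is 23 mm above the flange's underside and 53 mm above the foot; z points up along the pusher. It stands upright on the counter at first, weighs 80 to 240 g; may be absent.
- hole30 (a point): Centre of the mouth of the rack's hole for the 30 mm pusher; it is 32 mm wide with a small chamfer. Axes are the rack's, z up.
- pusher30_knob (a point): Centre of the black round knob (22 mm across, 34 mm high) of the pusher with the 30 mm shank. Below the knob a white flange 38 mm across and 6 mm thick, then the steel shank, 30 mm across and 30 mm long. This point is 23 mm above the flange's underside and 53 mm above the foot; z points up along the pusher. It stands upright on the counter at first, weighs 80 to 240 g; may be absent.
- hole34 (a point): Centre of the mouth of the rack's hole for the 34 mm pusher; it is 36 mm wide with a small chamfer. Axes are the rack's, z up.
- pusher34_knob (a point): Centre of the black round knob (22 mm across, 34 mm high) of the pusher with the 34 mm shank. Below the knob a white flange 42 mm across and 6 mm thick, then the steel shank, 34 mm across and 30 mm long. This point is 23 mm above the flange's underside and 53 mm above the foot; z points up along the pusher. It stands upright on the counter at first, weighs 80 to 240 g; may be absent.
- garlic: Garlic bulb, white, 54 mm across and high, origin under its centre. To be left alone.
- lemon: Half a lemon, cut face down, 60 mm across, 43 mm high, origin under its centre. To be left alone.
- spoon: Spoon with a metal bowl and a wooden handle, lying on the counter, origin under its middle. To be left alone.
Not all that is in view belongs to the job. Leave any black or green look-alike of the part that bears strainer_knob alone.

How it is judged:
On the way, in this order (a step that is already met when the one before it is completed fails the run):
1. the plate lies open on the station and the pin is fully home through both knuckles (horizontal distance between pin_tip and knuckle below 0.004 m and z of pin_tip in the frame of knuckle below -0.0225 m and angle between the z axis of pin_tip and the z axis of knuckle, either way round below 0.12 rad and distance between plate_hole and knuckle below 0.005 m and angle between plate_hole's own z axis and vertical below 0.06 rad and horizontal distance between plate_disc and well above 0.05 m), for 0.2 s.
2. the pinned plate is swung shut over the bowl (horizontal distance between pin_tip and knuckle below 0.004 m and z of pin_tip in the frame of knuckle below -0.0225 m and angle between the z axis of pin_tip and the z axis of knuckle, either way round below 0.12 rad and distance between plate_hole and knuckle below 0.005 m and angle between plate_hole's own z axis and vertical below 0.06 rad and horizontal distance between plate_disc and well below 0.008 m), for 0.2 s.
At the end, for the whole second after the job is handed in: Pin home (foot 22.5 mm below deck, 4 mm off axis); plate flat, hole within 5 mm of the hinge hole, disc and strainer within 8 mm of the bowl axis, strainer 24 mm down; each present pusher in its own hole (shank 26 mm deep, knob 6 mm off axis); pin, pushers upright within 0.12 rad; at rest (all of step 2 and horizontal distance between strainer_knob and well below 0.008 m and z of strainer_knob in the frame of well below -0.0095 m and angle between strainer_knob's own z axis and vertical below 0.1 rad and horizontal distance between pusher18_knob and hole18 below 0.006 m and z of pusher18_knob in the frame of hole18 below 0.027 m and angle between each of pusher18_knob, pusher22_knob, pusher26_knob, pusher30_knob, pusher34_knob's own z axis and vertical below 0.12 rad and horizontal distance between pusher22_knob and hole22 below 0.006 m and z of pusher22_knob in the frame of hole22 below 0.027 m and horizontal distance between pusher26_knob and hole26 below 0.006 m and z of pusher26_knob in the frame of hole26 below 0.027 m and horizontal distance between pusher30_knob and hole30 below 0.006 m and z of pusher30_knob in the frame of hole30 below 0.027 m and horizontal distance between pusher34_knob and hole34 below 0.006 m and z of pusher34_knob in the frame of hole34 below 0.027 m and linear speed of each of plate, strainer, pin, pusher18, pusher22, pusher26, pusher30, pusher34 below 0.02 m/s); the robot touches nothing.
It fails at once if the garlic is disturbed (moved more than 30 mm) (distance of garlic from where it was at the start of the episode above 0.03 m).
It fails at once if the lemon is disturbed (moved more than 30 mm) (distance of lemon from where it was at the start of the episode above 0.03 m).
It fails at once if the spoon is disturbed (moved more than 30 mm) (distance of spoon from where it was at the start of the episode above 0.03 m).
Of pusher18, pusher22, pusher26, pusher30, pusher34 only 3 to 5 are there at a start; the rules pass over those that are not, and their reading is None.
At some moment in a run one of pusher34, plate, strainer may be knocked a few centimetres aside while the robot is not near it.
It also fails if it takes over 210 s, if anything falls off the work surface, if the arm or the gripper's body presses on something with over 40 N, if the wrist force passes 120 N, or if a joint passes its speed limit or range.

## Working session

There is one attempt and no reset: what is moved stays moved. The work goes in short steps, Python scripts to look and compute and a tool call to move; the robot and the scene stay as the last step left them, time stands still between calls to the robot, and variables do not carry over. Pictures are saved under pics/ and viewed, at most 17 in all, crops included, and the job is handed in when it is done.

Besides the shell and the picture viewer there is one more tool, called after ">>>" by a JSON object that holds its "api" and its "payload", one argument or row to a line. move_arm: Moves the arm, as the interface text tells. Its arguments: {"type":"object","properties":{"steps":{"type":"array","items":{"type":"array","items":{"type":"array","items":{"type":"number"}}}},"squeeze":{"type":"number"}},"required":["steps"]}

```bash
mkdir -p pics; ls; cat > h.py <<'E'
import numpy as np, cv2
from cell import bot, capture
def cloud(c):
    z=c["z_map"]; h,w=z.shape; u,v=np.meshgrid(np.arange(w),np.arange(h)); K=c["mtx"]
    P=np.stack([(u-K[0,2])/K[0,0]*z,(v-K[1,2])/K[1,1]*z,z],-1)
    return (P-c["t"])@c["R"]
def save(c,n): cv2.imwrite("pics/"+n,c["frame"][:,:,::-1])
E
python3 - <<'E'
from h import *
for n in ("top","side"):
    c=capture(n); save(c,n+"0.png"); np.savez(n+"0.npz",**c)
    print(n,c["mtx"].round(1).tolist(),(-c["R"].T@c["t"]).round(3),c["R"].round(3).tolist())
print(bot.get_state())
E
```

```text
pics
top [[451.1, 0.0, 278.7], [0.0, 451.1, 214.4], [0.0, 0.0, 1.0]] [ 0.329 -0.034  1.139] [[0.146, -0.989, 0.003], [-0.969, -0.144, -0.201], [0.2, 0.027, -0.979]]
side [[471.9, 0.0, 275.7], [0.0, 471.9, 210.1], [0.0, 0.0, 1.0]] [-0.087 -0.684  0.723] [[0.741, -0.672, 0.018], [-0.378, -0.439, -0.815], [0.555, 0.597, -0.579]]
{'time_s': 0.1, 'joint_pos': array([ 1.13270611e+00,  3.79375474e-01,  1.73468581e+00, -1.36981514e-05,
        1.02850831e+00, -3.33117840e-02]), 'joint_velocities': array([-0.00063212, -0.00115427, -0.00183005, -0.00157086, -0.00027243,
       -0.00104099]), 'joint_efforts': array([ 1.47719573e-03, -7.65050840e+01, -4.35293412e+01,  6.53112307e-02,
        3.96962289e-02,  7.27436168e-05]), 'tool_pos': array([0.27554268, 0.64311947, 0.21335843]), 'tcp_rot': array([-3.14061586e+00, -2.08181791e-05,  2.73682129e+00]), 'force': array([-0.11040122, -0.41757053, -0.14281041]), 'torque': array([-0.01767058,  0.01584311, -0.03283963]), 'finger_force': 0.0, 'width': 0.09139031372290628}
```

View pics/top0.png

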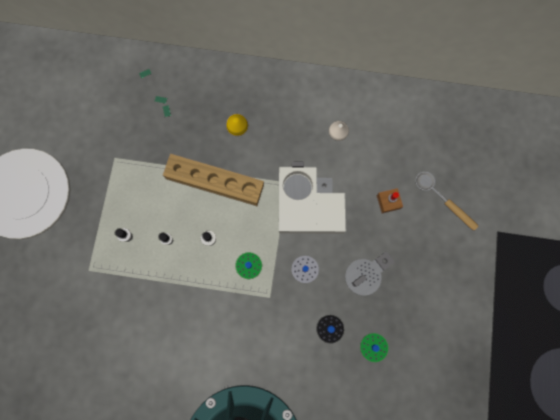

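View pics/side0.png

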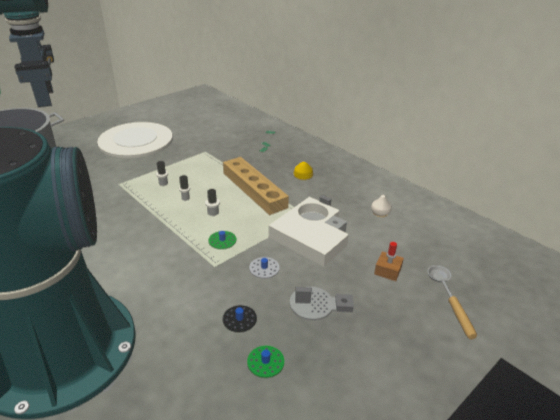

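The top view shows the station with its bowl at (297,185), hinge block (325,185) and stop (297,163). The strainer is at (305,268), the plate disc at (363,277) with its barrel at (382,261), and the pin at (392,197). The three pushers stand at (122,234), (165,238) and (208,238), and the rack runs from (178,166) to (250,188). The side view agrees.

```bash
cat > m.py <<'E'
from h import *
T=dict(np.load("top0.npz"));S=dict(np.load("side0.npz"))
Pt,Ps=cloud(T),cloud(S)
def at(u,v,r=2):
    p=Pt[v-r:v+r+1,u-r:u+r+1].reshape(-1,3); return np.median(p,0).round(4)
for n,u,v in [("counter",400,300),("bowl",297,187),("hinge",325,185),("deck",312,215),("strainer",311,262),("plate",372,283),("barrel",382,261),("pin",394,195),("block",383,205),("p1",120,232),("p2",163,236),("p3",206,236),("lemon",237,122),("garlic",338,128)]:
    print(n,at(u,v,1))
A=np.vstack([Pt.reshape(-1,3),Ps.reshape(-1,3)]); src=np.r_[np.zeros(Pt.size//3),np.ones(Ps.size//3)]
def sl(n,u,v,z0,z1,r):
    c=at(u,v,1)
    m=(np.hypot(*(A[:,:2]-c[:2]).T)<r)&(A[:,2]>z0)&(A[:,2]<z1)
    for k in (0,1):
        q=A[m&(src==k)]
        if len(q)>4: print(n,k,len(q),"mid",((q.min(0)+q.max(0))/2).round(4),"ext",np.ptp(q,axis=0).round(4),"zmax",q[:,2].max().round(4))
for n,u,v in [("p1",120,232),("p2",163,236),("p3",206,236)]:
    sl(n+"knob",u,v,.045,.1,.03); sl(n+"fl",u,v,.028,.04,.04); sl(n+"shank",u,v,.008,.026,.04)
sl("pin",394,195,.05,.12,.04); sl("strk",306,268,.01,.04,.03); sl("handle",358,281,.02,.06,.04); sl("barrel",382,261,.01,.03,.03)
E
python3 m.py
```

```text
counter [ 0.3907 -0.3319  0.0012]
bowl [ 0.6381 -0.0392  0.0086]
hinge [ 0.6499 -0.1093  0.0249]
deck [ 0.5647 -0.086   0.0372]
strainer [ 0.4509 -0.1007  0.0058]
plate [ 0.4214 -0.2578  0.0052]
barrel [ 0.4788 -0.2748  0.0126]
pin [ 0.6328 -0.2735  0.0811]
block [ 0.6176 -0.26    0.0305]
p1 [0.4486 0.3655 0.0708]
p2 [0.4538 0.261  0.0712]
p3 [0.4685 0.1593 0.0713]
lemon [0.7784 0.1386 0.0431]
garlic [ 0.7973 -0.1218  0.0498]
p1knob 0 96 mid [0.4469 0.3688 0.0596] ext [0.0205 0.0226 0.0281] zmax 0.0737
p1knob 1 81 mid [0.448  0.366  0.0588] ext [0.0201 0.0254 0.0265] zmax 0.072
p1fl 0 69 mid [0.4476 0.3682 0.0351] ext [0.033  0.0313 0.0096] zmax 0.0399
p1fl 1 57 mid [0.4496 0.3653 0.0341] ext [0.0336 0.0349 0.0116] zmax 0.0399
p1shank 0 15 mid [0.4443 0.3613 0.0136] ext [0.019  0.0123 0.0108] zmax 0.019
p1shank 1 47 mid [0.4488 0.3625 0.0169] ext [0.0247 0.018  0.0169] zmax 0.0253
p2knob 0 85 mid [0.4528 0.2633 0.0618] ext [0.0205 0.0226 0.0326] zmax 0.0781
p2knob 1 89 mid [0.4542 0.2587 0.0579] ext [0.021  0.0224 0.0254] zmax 0.0706
p2fl 0 39 mid [0.4529 0.2612 0.0347] ext [0.0284 0
[... 580 characters left out ...]
0.4701 0.1535 0.0169] ext [0.0281 0.0216 0.0176] zmax 0.0257
pin 0 68 mid [ 0.6338 -0.2772  0.0683] ext [0.018  0.0183 0.0362] zmax 0.0863
pin 1 120 mid [ 0.6343 -0.2792  0.0666] ext [0.0176 0.0204 0.0326] zmax 0.0829
strk 0 34 mid [ 0.4338 -0.0971  0.0199] ext [0.0177 0.0344 0.018 ] zmax 0.0289
strk 1 61 mid [ 0.4327 -0.0895  0.0184] ext [0.0142 0.0151 0.0165] zmax 0.0267
handle 0 85 mid [ 0.4204 -0.2194  0.0338] ext [0.0283 0.0279 0.0258] zmax 0.0467
handle 1 184 mid [ 0.4215 -0.2225  0.0327] ext [0.0303 0.0304 0.0244] zmax 0.0449
barrel 0 186 mid [ 0.4764 -0.2803  0.0156] ext [0.0518 0.0455 0.0112] zmax 0.0212
barrel 1 228 mid [ 0.4804 -0.2818  0.015 ] ext [0.0468 0.0452 0.01  ] zmax 0.02
```

>>> {"api": "move_arm", "payload": {
  "steps": [
    [[275,-640,90,-1.17,0],[275,-640,90,-1.17,0],[275,-640,90,-1.17,0],[275,-640,90,-1.17,0],[275,-640,90,-1.17,0],[275,-640,90,-1.17,0],[275,-640,90,-1.17,0],[275,-640,90,-1.17,0],[275,-640,90,-1.17,0],[275,-640,90,-1.17,0],[275,-640,90,-1.17,0],[275,-640,90,-1.17,0],[275,-640,90,-1.17,0],[275,-640,90,-1.17,0],[275,-640,90,-1.17,0],[275,-640,90,-1.17,0],[275,-640,90,-1.17,0],[275,-640,90,-1.17,0],[275,-640,90,-1.17,0],[275,-640,90,-1.17,0]]
  ]
}}

```text
time_s: 2.1
tool_pos: [0.5505, 0.0042, 0.3039]
tcp_rot: [-3.142, 0.0, 1.568]
force: [-0.2, 0.6, 0.4]
width: 0.0915
finger_force: 0.0
```

```bash
cat >> h.py <<'E'
import glob
from scipy.spatial.transform import Rotation
def wcloud(c):
    z=c["z_map"].astype(float); h,w=z.shape; u,v=np.meshgrid(np.arange(w),np.arange(h)); K=c["mtx"]
    x=(u-K[0,2])/K[0,0]; y=(v-K[1,2])/K[1,1]; r=np.hypot(x,y)+1e-9
    s=np.tan(np.minimum(r,1.4))/r
    P=np.stack([x*s*z,y*s*z,z],-1); P[z==0]=np.nan
    return (P-c["t"])@c["R"]
def wproj(c,X):
    p=c["R"]@np.array(X,float)+c["t"]; r=np.hypot(p[0],p[1]); th=np.arctan2(r,p[2]); K=c["mtx"]
    return K[0,2]+K[0,0]*th*p[0]/(r+1e-12), K[1,2]+K[1,1]*th*p[1]/(r+1e-12)
def ortho(c,zp,cx,cy,half,px=0.0005):
    """colour rectified onto the plane z=zp; row 0 = +x end, col 0 = +y end. pixel(i,j): x=cx+half-i*px, y=cy+half-j*px"""
    n=int(2*half/px); i,j=np.mgrid[:n,:n]
    X=np.stack([cx+half-i*px,cy+half-j*px,np.full(i.shape,zp)],-1)
    p=X@c["R"].T+c["t"]; r=np.hypot(p[...,0],p[...,1]); th=np.arctan2(r,p[...,2]); K=c["mtx"]; k=th/(r+1e-12)
    if not c.get("fish",True): k=1/p[...,2]
    return cv2.remap(c["frame"],(K[0,2]+K[0,0]*k*p[...,0]).astype(np.float32),(K[1,2]+K[1,1]*k*p[...,1]).astype(np.float32),cv2.INTER_LINEAR)
def snap(n):
    c=capture("wrist"); save(c,n+".png"); np.savez(n+".npz",**c); return c
E
python3 - <<'E'
from h import *
c=snap("w1"); s=bot.get_state(); print(s["tool_pos"],s["tcp_rot"],s["time_s"])
print(c["mtx"],(-c["R"].T@c["t"]),c["R"].round(3), np.median(c["z_map"]))
E
```

```text
[0.55054994 0.00402226 0.30391453] [-3.14156714e+00 -3.85361938e-05  1.56765694e+00] 2.15
[[325.1922621    0.         287.1474995 ]
 [  0.         325.1922621  209.12502987]
 [  0.           0.           1.        ]] [0.55035055 0.07694227 0.47497904] [[ 1.    -0.002 -0.001]
 [-0.002 -0.965  0.261]
 [-0.001 -0.261 -0.965]] 0.42335755
```

View pics/w1.png

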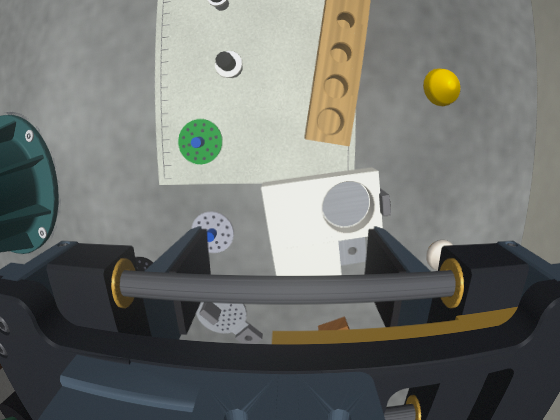

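The wrist view shows the bowl at (347,204), hinge hole (352,251), stop (386,203), strainer (212,232) with its knob at (210,236), rack holes from (345,20) to (330,121), and a pusher at (228,64).

```bash
cat >> h.py <<'E'
def circ(c,zp,cx,cy,r,half=None,tol=.12,name=None,px=.0005,p2=12):
    """circle of radius r (m) on plane zp near cx,cy -> x,y,r"""
    half=half or 1.6*r
    g=cv2.GaussianBlur(cv2.cvtColor(ortho(c,zp,cx,cy,half,px),cv2.COLOR_RGB2GRAY),(0,0),1.5)
    if name: cv2.imwrite("pics/"+name,ortho(c,zp,cx,cy,half,px)[:,:,::-1])
    R=r/px
    h=cv2.HoughCircles(g,cv2.HOUGH_GRADIENT_ALT,1,8,param1=60,param2=.3,minRadius=int(R*(1-tol)),maxRadius=int(np.ceil(R*(1+tol))))
    if h is None: h=cv2.HoughCircles(g,cv2.HOUGH_GRADIENT,1,8,param1=60,param2=p2,minRadius=int(R*(1-tol)),maxRadius=int(np.ceil(R*(1+tol))))
    if h is None: return None
    h=h.reshape(-1,h.shape[-1])[:3]
    return [(round(cx+half-a[1]*px,4),round(cy+half-a[0]*px,4),round(a[2]*px,4)) for a in h]
E
python3 - <<'E'
from h import *
c=dict(np.load("w1.npz")); T=dict(np.load("top0.npz"),fish=False); S=dict(np.load("side0.npz"),fish=False)
P=wcloud(c)
print("wheights deck",np.nanmedian(P[240:250,280:300],(0,1)),"cnt",np.nanmedian(P[280:300,370:380],(0,1)),"strainer",np.nanmedian(P[225:230,215:222],(0,1)),"rack",np.nanmedian(P[90:93,340:350],(0,1)))
w=circ(c,.036,.638,-.039,.038,name="bw.png");print("bowl w",w); print("bowl t",circ(T,.036,.638,-.039,.038))
print("hinge w",circ(c,.036,.649,-.107,.006,half=.025,tol=.3)); print("hinge t",circ(T,.036,.649,-.107,.006,half=.025,tol=.3))
for n,k in(("w",c),("t",T),("s",S)):
    print("strainer",n,circ(k,.004,.434,-.092,.034))
    print("knob",n,circ(k,.025,.433,-.092,.008,half=.03,tol=.25))
    print("p3 fl",n,circ(k,.036,.470,.159,.019,half=.03,tol=.15),"knob",circ(k,.070,.470,.159,.011,half=.03,tol=.2))
# rack & deck from depth
for n,Q in (("w",P.reshape(-1,3)),("t",cloud(T).reshape(-1,3))):
    m=(abs(Q[:,2]-.040)<.004)&(Q[:,0]>.5)&(Q[:,0]<.72)&(Q[:,1]>.055)&(Q[:,1]<.4)
    print("rack",n,cv2.minAreaRect(Q[m][:,:2].astype(np.float32)*1000))
    m=(abs(Q[:,2]-.036)<.006)&(Q[:,0]>.5)&(Q[:,0]<.68)&(Q[:,1]>-.17)&(Q[:,1]<.02)
    print("deck",n,cv2.minAreaRect(Q[m][:,:2].astype(np.float32)*1000))
cv2.imwrite("pics/o1.png",np.hstack([ortho(c,.038,.6,.02,.2,.0008)[:,:,::-1]]))
E
```

```text
wheights deck [ 0.55373085 -0.09498658  0.03625733] cnt [0.5737149  0.03428674 0.39989769] strainer [ 0.44238926 -0.07875463  0.00386165] rack [0.62967034 0.12348467 0.02053689]
bowl w [(np.float32(0.6353), np.float32(-0.0362), np.float32(0.0353)), (np.float32(0.6353), np.float32(-0.0362), np.float32(0.0392))]
bowl t [(np.float32(0.6363), np.float32(-0.0387), np.float32(0.038))]
hinge w [(np.float32(0.646), np.float32(-0.1055), np.float32(0.0063))]
hinge t None
strainer w [(np.float32(0.4324), np.float32(-0.0896), np.float32(0.0342))]
knob w [(np.float32(0.437), np.float32(-0.081), np.float32(0.0079))]
p3 fl w [(np.float32(0.4685), np.float32(0.1615), np.float32(0.019))] knob [(np.float32(0.4695), np.float32(0.16), np.float32(0.0106)), (np.float32(0.477), np.float32(0.1545), np.float32(0.0099))]
strainer t [(np.float32(0.4334), np.float32(-0.0876), np.float32(0.0342))]
knob t [(np.float32(0.431), np.float32(-0.087), np.float32(0.008))]
p3 fl t [(np.float32(0.469), np.float32(0.1625), np.float32(0.0178))] knob [(np.float32(0.469), np.float32(0.16), np.float32(0.0107)), (np.float32(0.4665), np.float32(0.155), np.float32(0.0099))]
strainer s [(np.float32(0.4344), np.float32(-0.0871), np.float32(0.034))]
knob s [(np.float32(0.42), np.float32(-0.105), np.float32(0.0073))]
p3 fl s None knob [(np.float32(0.4712), np.float32(0.1572), np.float32(0.0109))]
rack w ((619.0643920898438, 155.86599731445312), (211.04295349121094, 61.06678771972656), 81.6123046875)
deck w ((605.70166015625, -71.29933166503906), (165.1001434326172, 151.04441833496094), 7.892434597015381)
rack t ((621.8843994140625, 175.7801055908203), (250.23724365234375, 61.671268463134766), 81.64662170410156)
deck t ((606.3444213867188, -79.46321868896484), (165.74583435058594, 164.34207153320312), 8.191590309143066)
```

View pics/o1.png

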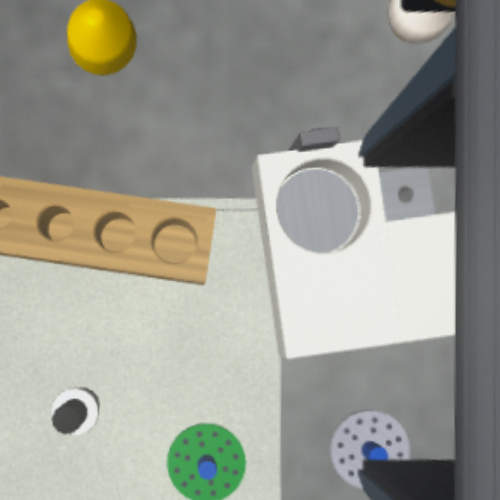

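>>> {"api": "move_arm", "payload": {
  "steps": [
    [[-40,-30,-60,0,0.5],[-80,-60,-120,0,0.5],[-117,-93,-170,0,0.5],[-117,-93,-200,0,0.5],[-117,-93,-240,0,0.5],[-117,-93,-260,0,0.5],[-117,-93,-275,0,0.5],[-117,-93,-286,0,0.5],[-117,-93,-295,0,0.5],[-117,-93,-295,0,0.5],[-117,-93,-295,0,1],[-117,-93,-295,0,1],[-117,-93,-295,0,1],[-117,-93,-295,0,1],[-117,-93,-295,0,1],[-117,-93,-295,0,1]]
  ],
  "squeeze": 20
}}

```text
time_s: 3.75
tool_pos: [0.434, -0.0896, 0.0094]
tcp_rot: [3.141, 0.0, 1.567]
force: [-2.0, 0.6, 8.1]
width: 0.0153
finger_force: 20.0
```

>>> {"api": "move_arm", "payload": {
  "steps": [
    [[0,0,40,0,1],[0,0,80,0,1],[40,10,95,0,1],[80,20,95,0,1],[120,30,95,0,1],[160,40,95,0,1],[202,51,95,0,1],[202,51,95,0,1],[202,51,75,0,1],[202,51,70,0,1],[202,51,70,0,1],[202,51,70,0,1]]
  ]
}}

```text
time_s: 4.95
tool_pos: [0.6355, -0.0387, 0.0794]
tcp_rot: [3.142, 0.0, 1.567]
force: [0.5, 0.4, -0.8]
width: 0.0156
finger_force: 20.0
```

```bash
python3 - <<'E'
from h import *
c=snap("w2"); s=bot.get_state(); print(s["tool_pos"],s["width"],s["force"])
print(wproj(c,s["tool_pos"]),circ(c,.036,.6365,-.039,.038))
z=s["tool_pos"][2]
print("strainer",circ(c,z-.005,.636,-.039,.034))
cv2.imwrite("pics/w2b.png",np.vstack([c["frame"][60:300,60:500],ortho(c,.036,.62,-.03,.11,.0005)[:240,:440]])[:,:,::-1])
E
```

```text
[ 0.63578365 -0.0387115   0.07961797] 0.01540544251779731 [-0.3424252  -0.28535518 -0.51917823]
(np.float64(288.36647073370364), np.float64(254.21056649393418)) [(np.float32(0.6368), np.float32(-0.0412), np.float32(0.0389)), (np.float32(0.6343), np.float32(-0.0512), np.float32(0.0411))]
strainer [(np.float32(0.6354), np.float32(-0.0386), np.float32(0.0354)), (np.float32(0.6519), np.float32(-0.0271), np.float32(0.0339)), (np.float32(0.6444), np.float32(-0.0621), np.float32(0.0347))]
```

View pics/w2b.png

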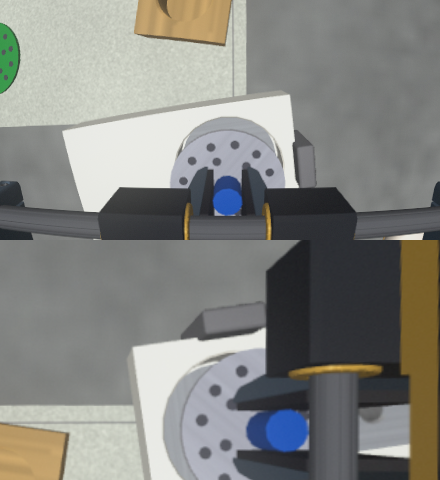

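>>> {"api": "move_arm", "payload": {
  "steps": [
    [[1,-1,-20,0,1],[1,-1,-30,0,1],[1,-1,-36,0,1],[1,-1,-42,0,1],[1,-1,-48,0,1],[1,-1,-54,0,1],[1,-1,-58,0,1],[1,-1,-60,0,1],[1,-1,-60,0,1]]
  ]
}}

```text
time_s: 5.9
tool_pos: [0.6366, -0.0396, 0.0187]
tcp_rot: [-3.141, -0.0, 1.567]
force: [-0.8, -0.3, -1.9]
width: 0.0152
finger_force: 20.0
```

>>> {"api": "move_arm", "payload": {
  "steps": [
    [[0,0,0,0,0.68],[0,0,0,0,0.68],[0,0,0,0,0.68],[0,0,30,0,0.68],[0,0,80,0,0.68],[-30,-30,130,-0.15,0.68],[-80,-80,200,-0.4,0],[-186,-200,230,-2.37,0],[-186,-200,230,-2.37,0],[-186,-200,230,-2.37,0],[-186,-200,230,-2.37,0],[-186,-200,230,-2.37,0],[-186,-200,230,-2.37,0],[-186,-200,230,-2.37,0],[-186,-200,230,-2.37,0],[-186,-200,230,-2.37,0],[-186,-200,230,-2.37,0],[-186,-200,230,-2.37,0],[-186,-200,230,-2.37,0],[-186,-200,230,-2.37,0]]
  ]
}}

```text
time_s: 7.9
tool_pos: [0.4507, -0.2395, 0.2491]
tcp_rot: [-3.142, -0.0, -0.689]
force: [-0.1, 0.5, -0.8]
width: 0.0913
finger_force: 0.0
```

>>> {"api": "move_arm", "payload": {
  "steps": [
    [[0,0,0,-0.5,0],[0,0,0,-0.5,0],[0,0,0,-0.5,0],[0,0,0,-0.5,0]]
  ]
}}

```text
time_s: 8.3
tool_pos: [0.4506, -0.2395, 0.2491]
tcp_rot: [-3.141, -0.0, -1.189]
force: [-0.4, 0.3, 0.1]
width: 0.091
finger_force: 0.0
```

```bash
python3 - <<'E'
from h import *
c=snap("w3"); s=bot.get_state(); print(s["tool_pos"],s["tcp_rot"],s["joint_pos"])
T=dict(capture("top"),fish=False); np.savez("top1.npz",**T)
a=ortho(c,.02,.45,-.25,.1,.0005); b=ortho(T,.01,.45,-.25,.1,.0005)
cv2.imwrite("pics/w3b.png",np.hstack([a,b])[:,:,::-1])
print("bowl strainer t",circ(T,.012,.6365,-.039,.034),circ(T,.036,.6365,-.039,.038))
E
```

```text
[ 0.45067235 -0.23954971  0.24912899] [-3.14135178e+00 -2.65893587e-04 -1.18913396e+00] [-5.34242230e-01  2.98229501e-02  2.09060598e+00  3.41206992e-05
  1.02080614e+00  2.22567019e+00]
bowl strainer t [(np.float32(0.6437), np.float32(-0.0399), np.float32(0.0382)), (np.float32(0.6476), np.float32(-0.0379), np.float32(0.0343)), (np.float32(0.6476), np.float32(-0.0319), np.float32(0.03))] [(np.float32(0.6363), np.float32(-0.0402), np.float32(0.038))]
```

View pics/w3b.png

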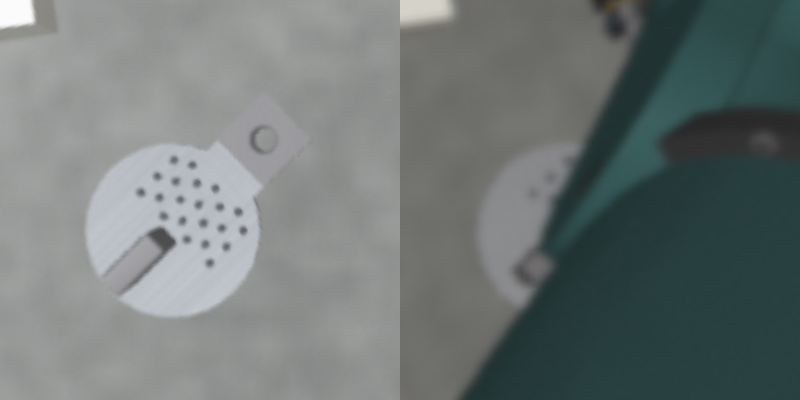

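The left half is rectified at 0.5 mm per px. The barrel hole is at (264,138), the disc centre near (173,230) and the handle runs from (110,290) to (160,235). The top camera is blocked by the arm.

```bash
python3 - <<'E'
from h import *
c=dict(np.load("w3.npz"))
b=circ(c,.016,.481,-.282,.006,half=.025,tol=.3); d=circ(c,.006,.432,-.235,.045,tol=.08)
print(b,d)
v=np.array(d[0][:2])-np.array(b[0][:2]); print(np.linalg.norm(v),np.arctan2(v[1],v[0]))
P=wcloud(c); Q=P.reshape(-1,3)
m=(Q[:,2]>.03)&(Q[:,2]<.05)&(np.hypot(Q[:,0]-.42,Q[:,1]+.222)<.04); q=Q[m]; print(len(q),cv2.minAreaRect(q[:,:2].astype(np.float32)*1000),np.percentile(q[:,2],90))
m=(Q[:,2]>.010)&(Q[:,2]<.025)&(np.hypot(Q[:,0]-.481,Q[:,1]+.282)<.03); q=Q[m]; print(len(q),cv2.minAreaRect(q[:,:2].astype(np.float32)*1000),np.median(q[:,2]))
a=v/np.linalg.norm(v); h=np.array(b[0][:2])+.085*a; print("handle",h)
E
```

```text
[(np.float32(0.4805), np.float32(-0.281), np.float32(0.0062))] [(np.float32(0.4332), np.float32(-0.2332), np.float32(0.045)), (np.float32(0.4372), np.float32(-0.2322), np.float32(0.0482)), (np.float32(0.4312), np.float32(-0.2368), np.float32(0.0487))]
0.06724678 2.3509371
298 ((420.54376220703125, -220.82400512695312), (13.044107437133789, 31.92999839782715), 44.523155212402344) 0.04334305080770969
697 ((480.56060791015625, -281.6902160644531), (34.766510009765625, 34.31780242919922), 44.88227081298828) 0.016228238187677196
handle [ 0.42071274 -0.22058076]
```

>>> {"api": "move_arm", "payload": {
  "steps": [
    [[-30,19,-50,0.4,0.5],[-30,19,-100,0.4,0.5],[-30,19,-140,0.4,0.5],[-30,19,-180,0.4,0.5],[-30,19,-205,0.4,0.5],[-30,19,-222,0.4,0.5],[-30,19,-232,0.4,0.5],[-30,19,-236,0.4,0.5],[-30,19,-236,0.4,0.5],[-30,19,-236,0.4,1],[-30,19,-236,0.4,1],[-30,19,-236,0.4,1],[-30,19,-236,0.4,1],[-30,19,-236,0.4,1]]
  ],
  "squeeze": 45
}}

```text
time_s: 9.8
tool_pos: [0.4209, -0.2206, 0.0132]
tcp_rot: [-3.141, -0.0, -0.783]
force: [-1.0, 0.7, 6.1]
width: 0.0128
finger_force: 45.0
```

>>> {"api": "move_arm", "payload": {
  "steps": [
    [[0,0,30,0,1],[0,0,65,0,1],[0,0,95,0,1],[30,25,100,0.12,1],[60,50,100,0.26,1],[90,75,100,0.4,1],[120,90,100,0.54,1],[141,103,100,0.68,1],[141,103,100,0.82,1],[141,103,80,0.924,1],[141,103,60,0.924,1],[141,103,60,0.924,1],[141,103,60,0.924,1]]
  ]
}}

```text
time_s: 11.1
tool_pos: [0.5614, -0.1175, 0.073]
tcp_rot: [-3.141, 0.001, 0.14]
force: [0.2, -0.7, -1.1]
width: 0.0127
finger_force: 45.0
```

```bash
python3 - <<'E'
from h import *
c=snap("w4"); s=bot.get_state(); print(s["tool_pos"],s["tcp_rot"],s["width"])
z=s["tool_pos"][2]-.0132+.016; print("barrel z",z)
print(circ(c,z,.646,-.1055,.006,half=.025,tol=.3))
a=ortho(c,z,.63,-.1,.1,.0005); b=ortho(c,.036,.63,-.1,.1,.0005)
cv2.imwrite("pics/w4b.png",np.hstack([a,b])[:,:,::-1])
P=wcloud(c); Q=P.reshape(-1,3)
m=(abs(Q[:,2]-z)<.005)&(np.hypot(Q[:,0]-.646,Q[:,1]+.106)<.03); q=Q[m]; print(len(q),cv2.minAreaRect(q[:,:2].astype(np.float32)*1000),np.median(q[:,2]))
E
```

```text
[ 0.561927   -0.11766312  0.0735464 ] [ 3.14148180e+00 -2.84110519e-04  1.40327868e-01] 0.012617779392803497
barrel z 0.07634640013040338
[(np.float32(0.645), np.float32(-0.106), np.float32(0.0063))]
3915 ((645.3922729492188, -106.29041290283203), (33.685821533203125, 34.04737091064453), 8.015095710754395) 0.07583197167790297
```

View pics/w4b.png

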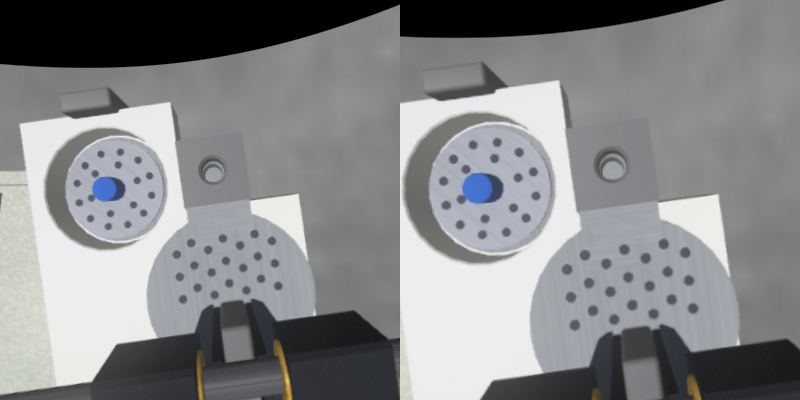

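The strainer lies in the bowl, with its blue knob at (478,188) in the right half. The plate hovers with its barrel over the hinge block and the hole at (612,165).

```bash
python3 - <<'E'
from h import *
c=dict(np.load("w4.npz"))
print("bowl",circ(c,.036,.6365,-.040,.038,tol=.06,p2=20))
print("strainer",circ(c,.012,.6365,-.040,.034,tol=.06,p2=20))
Q=wcloud(c).reshape(-1,3)
# bowl rim from depth: deck-height points around well, fit largest empty circle by radial edge
w=np.array([.6365,-.040])
m=(abs(Q[:,2]-.036)<.003); q=Q[m][:,:2]
f=Q[(Q[:,2]<.03)&(Q[:,2]>0)][:,:2]
from scipy.optimize import least_squares
for it in range(4):
    d=q-w; r=np.hypot(*d.T); th=np.arctan2(d[:,1],d[:,0]); pts=[]
    for t in np.arange(-np.pi,np.pi,.1):
        k=(abs(th-t)<.05)&(r<.05)&(r>.03)
        if k.sum()>3: pts.append(q[k][np.argmin(r[k])])
    pts=np.array(pts); o=least_squares(lambda p:np.hypot(*(pts-p[:2]).T)-p[2],[*w,.038],loss="soft_l1",f_scale=.001); w=o.x[:2]
print("bowl depth",o.x,len(pts))
# edges of deck top
k=(q[:,0]>.5)&(q[:,0]<.7)&(q[:,1]>-.19)&(q[:,1]<.02)
print(cv2.minAreaRect(q[k].astype(np.float32)*1000))
E
```

```text
bowl [(np.float32(0.6353), np.float32(-0.0412), np.float32(0.0379)), (np.float32(0.6328), np.float32(-0.0502), np.float32(0.0373))]
strainer [(np.float32(0.6364), np.float32(-0.0391), np.float32(0.0345))]
bowl depth [ 0.6362938  -0.04002386  0.03751495] 63
((610.818603515625, -78.30357360839844), (172.53665161132812, 166.3241729736328), 8.198607444763184)
```

>>> {"api": "move_arm", "payload": {
  "steps": [
    [[0.7,0,-8,0,1],[0.7,0,-14,0,1],[0.7,0,-19,0,1],[0.7,0,-22,0,1],[0.7,0,-23.5,0,1],[0.7,0,-23.5,0,1],[0.7,0,-23.5,0,1]]
  ]
}}

```text
time_s: 11.85
tool_pos: [0.5625, -0.1176, 0.0495]
tcp_rot: [3.142, -0.0, 0.141]
force: [0.7, -0.4, -2.2]
width: 0.0127
finger_force: 45.0
```

>>> {"api": "move_arm", "payload": {
  "steps": [
    [[0,0,-0.5,0,0.5],[0,0,-0.5,0,0.5],[0,0,-0.5,0,0.5],[0,0,20,0,0.5],[0,0,50,0,0.5],[10,1,50,0,0.5],[10,1,50,0,0.5]]
  ]
}}

```text
time_s: 12.55
tool_pos: [0.5739, -0.1167, 0.1001]
tcp_rot: [3.141, -0.002, 0.141]
force: [-0.1, -0.2, 0.1]
width: 0.0456
finger_force: 0.0
```

```bash
python3 - <<'E'
from h import *
c=snap("w5"); s=bot.get_state(); print(s["tool_pos"],s["tcp_rot"])
C=-c["R"].T@c["t"]; print("cam",C)
print(circ(c,.052,.646,-.106,.006,half=.02,tol=.3),circ(c,.036,.646,-.106,.006,half=.02,tol=.3))
a=ortho(c,.052,.646,-.106,.02,.0001); b=ortho(c,.036,.646,-.106,.02,.0001)
cv2.imwrite("pics/w5b.png",np.hstack([a,b])[:,:,::-1])
Q=wcloud(c).reshape(-1,3)
m=(abs(Q[:,2]-.052)<.004)&(np.hypot(Q[:,0]-.646,Q[:,1]+.106)<.03); q=Q[m]; print(len(q),cv2.minAreaRect(q[:,:2].astype(np.float32)*1000),np.median(q[:,2]))
E
```

```text
[ 0.57265998 -0.11650753  0.09915564] [ 3.14150076e+00 -2.67821437e-04  1.41015001e-01]
cam [ 0.64591822 -0.10704958  0.27136447]
[(np.float32(0.646), np.float32(-0.106), np.float32(0.0063))] [(np.float32(0.646), np.float32(-0.106), np.float32(0.006))]
2309 ((646.768310546875, -106.50956726074219), (33.44314956665039, 33.92580795288086), 7.700531959533691) 0.05229413946064179
```

View pics/w5b.png

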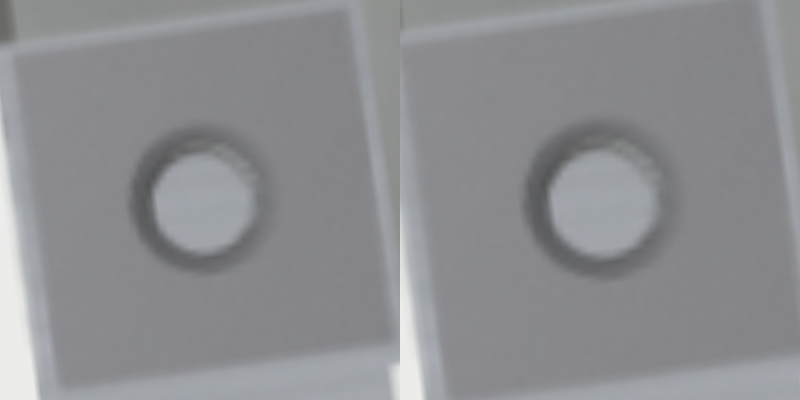

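The barrel hole centre is at (202,198) and the lower hole's floor shows concentrically at (205,202), so the plate is aligned. Next is the pin.

>>> {"api": "move_arm", "payload": {
  "steps": [
    [[-11,-45,40,0,0.5],[-11,-90,45,0,0.5],[-11,-135,45,0,0.5],[-11,-172,45,0,0.5],[-11,-172,45,0,0.5],[-11,-172,45,0,0.5],[-11,-172,45,0,0.5]]
  ]
}}

```text
time_s: 13.3
tool_pos: [0.5608, -0.2874, 0.1434]
tcp_rot: [-3.14, 0.001, 0.141]
force: [-0.4, -0.1, 0.2]
width: 0.0455
finger_force: 0.0
```

```bash
python3 - <<'E'
from h import *
c=snap("w6"); s=bot.get_state(); print(s["tool_pos"],s["tcp_rot"])
print("cam",-c["R"].T@c["t"])
Q=wcloud(c).reshape(-1,3); k=c["frame"].reshape(-1,3).astype(int)
red=(k[:,0]>1.6*k[:,1])&(k[:,0]>1.6*k[:,2])&(k[:,0]>60)&(np.hypot(Q[:,0]-.634,Q[:,1]+.278)<.04)
q=Q[red]; zt=np.percentile(q[:,2],95); q=q[q[:,2]>zt-.004]; print("ztop",zt,(q.max(0)+q.min(0))/2,np.ptp(q,axis=0),cv2.minEnclosingCircle(q[:,:2].astype(np.float32)*1000))
print(circ(c,zt,.634,-.278,.008,half=.02,tol=.25))
m=(abs(Q[:,2]-.03)<.003)&(np.hypot(Q[:,0]-.634,Q[:,1]+.278)<.045); print(cv2.minAreaRect(Q[m][:,:2].astype(np.float32)*1000))
E
```

```text
[ 0.56102888 -0.28728985  0.14371667] [-3.14070179e+00  1.02102330e-03  1.41744376e-01]
cam [ 0.63351832 -0.27803232  0.31441686]
ztop 0.08124430617637594 [ 0.63523593 -0.2774485   0.08000192] [0.01481275 0.01476085 0.00413471] ((635.1895751953125, -277.5545654296875), 7.621185302734375)
[(np.float32(0.635), np.float32(-0.2775), np.float32(0.0087))]
((635.1865234375, -277.5452880859375), (50.61446762084961, 50.539085388183594), 21.507436752319336)
```

>>> {"api": "move_arm", "payload": {
  "steps": [
    [[40,5,0,0,0.5],[74,9.7,0,0,0.5],[74,9.7,-20,0,0.5],[74,9.7,-50,0,0.5],[74,9.7,-70,0,0.5],[74,9.7,-82,0,0.5],[74,9.7,-89,0,0.5],[74,9.7,-89,0,0.5],[74,9.7,-89,0,1],[74,9.7,-89,0,1],[74,9.7,-89,0,1],[74,9.7,-89,0,1],[74,9.7,-89,0,1],[74,9.7,-89,0,1]]
  ],
  "squeeze": 30
}}

```text
time_s: 14.75
tool_pos: [0.6357, -0.279, 0.0558]
tcp_rot: [3.141, -0.001, 0.141]
force: [-0.4, -0.0, 4.1]
width: 0.0152
finger_force: 29.9
```

>>> {"api": "move_arm", "payload": {
  "steps": [
    [[0,0,10,0,1],[0,0,30,0,1],[0,0,60,0,1],[0,0,75,0,1],[3,40,75,0,1],[6,85,75,0,1],[9,130,75,0,1],[11,171,75,0,1],[11,171,75,0,1],[11,171,65,0,1],[11,171,65,0,1],[11,171,65,0,1]]
  ]
}}

```text
time_s: 15.95
tool_pos: [0.6461, -0.1089, 0.12]
tcp_rot: [-3.141, 0.001, 0.14]
force: [-0.5, 0.1, 0.1]
width: 0.015
finger_force: 29.9
```

```bash
python3 - <<'E'
from h import *
c=snap("w7"); S=dict(capture("side"),fish=False); T=dict(capture("top"),fish=False)
np.savez("s7.npz",**S)
s=bot.get_state(); print(s["tool_pos"],s["tcp_rot"])
print(wproj(c,s["tool_pos"]))
def pj(c,X):
    p=c["R"]@np.array(X)+c["t"]; K=c["mtx"]; return (K[:2,:2]@(p[:2]/p[2])+K[:2,2])
t=s["tool_pos"]; print("side tip px",pj(S,[t[0],t[1],t[2]-.05]),"knuckle",pj(S,[.6461,-.1063,.052]))
u,v=pj(S,[t[0],t[1],t[2]-.03]).astype(int)
a=cv2.resize(S["frame"][v-40:v+50,u-50:u+50],None,fx=4,fy=4,interpolation=cv2.INTER_CUBIC)
b=c["frame"][140:320,190:390]; b=cv2.resize(b,(400,360),interpolation=cv2.INTER_CUBIC)
cv2.imwrite("pics/w7b.png",np.hstack([a,b])[:,:,::-1]); print(u,v)
E
```

```text
[ 0.64640412 -0.10867659  0.12046683] [-3.14159080e+00 -3.24632987e-05  1.39692214e-01]
(np.float64(285.57834061422693), np.float64(254.032910954468))
side tip px [336.42005531 210.88337439] knuckle [334.89419497 216.71855537]
337 204
```

View pics/w7b.png

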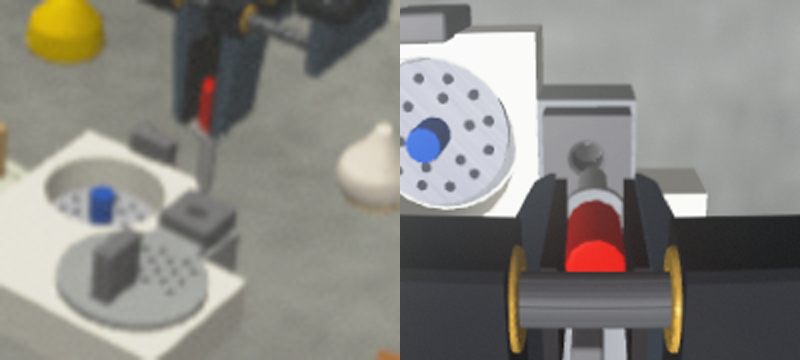

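The side view (left half) shows the pin upright in the gripper over the barrel. In the wrist view the shank foot (587,158) sits slightly to the right of the barrel hole.

```bash
python3 - <<'E'
from h import *
c=dict(np.load("w7.npz")); s=bot.get_state(); t=s["tool_pos"]; print(t,s["width"])
print("head",circ(c,t[2]+.026,t[0],t[1],.008,half=.02,tol=.2))
Q=wcloud(c); k=c["frame"].astype(int)
red=(k[...,0]>1.6*k[...,1])&(k[...,0]>1.6*k[...,2])&(k[...,0]>60); q=Q[red]; q=q[~np.isnan(q[:,0])]
zt=np.percentile(q[:,2],97); qq=q[q[:,2]>zt-.003]; print(zt-t[2],(qq.max(0)+qq.min(0))/2,np.ptp(qq,axis=0))
# shank points: between collar bottom and foot
q=Q.reshape(-1,3); f=t[2]-.050
for lo,hi in ((-.045,-.036),(-.036,-.028),(-.028,-.02),(-.02,-.012)):
    m=(q[:,2]>t[2]+lo)&(q[:,2]<t[2]+hi)&(np.hypot(q[:,0]-t[0],q[:,1]-t[1])<.02); p=q[m]
    if len(p)>5: print(lo,len(p),(p.max(0)+p.min(0))/2,np.ptp(p,axis=0))
print("hole",circ(c,.052,.646,-.106,.006,half=.02,tol=.3))
m=(abs(q[:,2]-.052)<.003)&(np.hypot(q[:,0]-.646,q[:,1]+.106)<.03);print(cv2.minAreaRect(q[m][:,:2].astype(np.float32)*1000))
E
```

```text
[ 0.64640412 -0.10867659  0.12046683] 0.015166752782021618
head [(np.float64(0.6584), np.float64(-0.1077), np.float32(0.0072)), (np.float64(0.6479), np.float64(-0.1092), np.float32(0.007))]
0.02476107351911437 [ 0.64881504 -0.10928675  0.14403184] [0.01054629 0.01585269 0.0035443 ]
-0.045 54 [ 0.64895343 -0.10899855  0.08002989] [0.00367332 0.00908782 0.00865116]
-0.036 48 [ 0.64897821 -0.10892392  0.08840846] [0.00378192 0.00868928 0.0076673 ]
-0.028 9 [ 0.64990644 -0.10836792  0.0936828 ] [0.00203417 0.00502646 0.00235098]
hole [(np.float32(0.646), np.float32(-0.106), np.float32(0.0065))]
((646.9927978515625, -106.42859649658203), (32.70821762084961, 33.55864715576172), 8.482943534851074)
```

>>> {"api": "move_arm", "payload": {
  "steps": [
    [[0,2.6,0,0,1],[0,2.6,0,0,1],[0,2.6,-10,0,1],[0,2.6,-16,0,1],[0,2.6,-20,0,1],[0,2.6,-24,0,1],[0,2.6,-27,0,1],[0,2.6,-27,0,1]]
  ]
}}

```text
time_s: 16.9
tool_pos: [0.6462, -0.1053, 0.093]
tcp_rot: [-3.141, 0.001, 0.141]
force: [0.0, 0.0, -1.1]
width: 0.0151
finger_force: 29.9
```

>>> {"api": "move_arm", "payload": {
  "steps": [
    [[0,-0.4,-5,0,1],[0,-0.4,-10,0,1],[0,-0.4,-14,0,1],[0,-0.4,-18,0,1],[0,-0.4,-22,0,1],[0,-0.4,-26,0,1],[0,-0.4,-26,0,1]]
  ]
}}

```text
time_s: 17.6
tool_pos: [0.6461, -0.1056, 0.0668]
tcp_rot: [-3.141, 0.001, 0.141]
force: [-1.2, 0.0, -0.4]
width: 0.0153
finger_force: 29.9
```

>>> {"api": "move_arm", "payload": {
  "steps": [
    [[0,0,-3,0,1],[0,0,-5,0,1],[0,0,-6,0,1],[0,0,-7,0,1],[0,0,-7,0,1]]
  ]
}}

```text
time_s: 18.1
tool_pos: [0.6468, -0.1056, 0.0617]
tcp_rot: [-3.142, -0.0, 0.141]
force: [-5.8, 3.1, 18.0]
width: 0.0153
finger_force: 30.0
```

>>> {"api": "move_arm", "payload": {
  "steps": [
    [[0,0,2,0,0.5],[0,0,2,0,0.5],[0,0,2,0,0.5],[0,0,25,0,0.5],[0,0,55,0,0.5],[-40,-6,60,0,0.5],[-84,-12,60,0,0.5],[-84,-12,60,0,0.5],[-84,-12,60,0,0.5],[-84,-12,60,0,0.5]]
  ]
}}

```text
time_s: 19.1
tool_pos: [0.5634, -0.1178, 0.1206]
tcp_rot: [3.141, -0.001, 0.141]
force: [-0.1, 0.4, -0.3]
width: 0.0457
finger_force: 0.0
```

```bash
python3 - <<'E'
from h import *
c=snap("w8"); s=bot.get_state(); print(s["tool_pos"],s["tcp_rot"])
Q=wcloud(c).reshape(-1,3); k=c["frame"].reshape(-1,3).astype(int)
red=(k[:,0]>1.6*k[:,1])&(k[:,0]>1.6*k[:,2])&(k[:,0]>60)&(np.hypot(Q[:,0]-.646,Q[:,1]+.106)<.03)
q=Q[red]; zt=np.percentile(q[:,2],90); qq=q[q[:,2]>zt-.003]; print("pin ztop",zt,(qq.max(0)+qq.min(0))/2)
m=(Q[:,2]>.065)&(Q[:,2]<.085)&(np.hypot(Q[:,0]-.562,Q[:,1]+.1175)<.035); q=Q[m]; print("handle",len(q),cv2.minAreaRect(q[:,:2].astype(np.float32)*1000),np.percentile(q[:,2],90))
m=(abs(Q[:,2]-.052)<.003)&(np.hypot(Q[:,0]-.646,Q[:,1]+.106)<.03);print("barrel",cv2.minAreaRect(Q[m][:,:2].astype(np.float32)*1000))
cv2.imwrite("pics/w8b.png",c["frame"][:,:,::-1])
E
```

```text
[ 0.56344106 -0.11770562  0.12052932] [ 3.14135180e+00 -6.89190228e-04  1.40968177e-01]
pin ztop 0.0870542837581243 [ 0.64616245 -0.10604164  0.08621635]
handle 859 ((562.802978515625, -118.47853088378906), (30.612863540649414, 12.89698600769043), 8.108874320983887) 0.0791282098087014
barrel ((646.593017578125, -106.18898010253906), (33.62649154663086, 34.23503494262695), 7.807170391082764)
```

View pics/w8b.png

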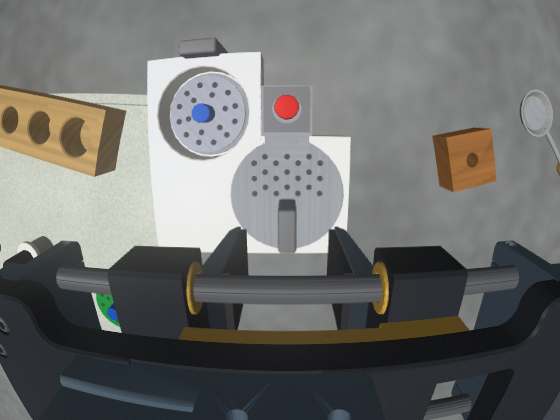

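The pin is seated (red head at (287,107), top at 87 mm), the plate is open and the strainer is in the bowl. Next I grip the handle lightly and swing.

>>> {"api": "move_arm", "payload": {
  "steps": [
    [[-1,-0.5,-30,0,0.5],[-1,-0.5,-50,0,0.5],[-1,-0.5,-63,0,0.5],[-1,-0.5,-69,0,0.5],[-1,-0.5,-69,0,0.5],[-1,-0.5,-69,0,1],[-1,-0.5,-69,0,1],[-1,-0.5,-69,0,1],[-1,-0.5,-69,0,1],[-1,-0.5,-69,0,1]]
  ],
  "squeeze": 10
}}

```text
time_s: 20.15
tool_pos: [0.5616, -0.1182, 0.0518]
tcp_rot: [3.141, -0.0, 0.141]
force: [-1.3, 0.3, 3.8]
width: 0.0129
finger_force: 10.0
```

>>> {"api": "move_arm", "payload": {
  "steps": [
    [[-0.8,11.1,0,-0.131,1],[-0.2,22.2,0,-0.262,1],[1.8,33.1,0,-0.393,1],[5.3,43.7,0,-0.524,1],[10.1,53.7,0,-0.654,1],[16.2,63,0,-0.785,1],[16.2,63,0,-0.785,1]]
  ]
}}

```text
time_s: 20.85
tool_pos: [0.5784, -0.0545, 0.0518]
tcp_rot: [-3.141, -0.001, -0.646]
force: [1.7, 1.9, 4.7]
width: 0.0127
finger_force: 10.0
```

Smooth so far. Here is the second half, relative to this pose.

>>> {"api": "move_arm", "payload": {
  "steps": [
    [[7.2,8.5,0,-0.131,1],[15.5,15.9,0,-0.262,1],[24.7,22.1,0,-0.393,1],[34.6,27.2,0,-0.524,1],[45.1,30.8,0,-0.654,1],[56,33.1,0,-0.785,1],[56,33.1,0,-0.785,1],[56,33.1,0,-0.785,1]]
  ]
}}

```text
time_s: 21.65
tool_pos: [0.6339, -0.0223, 0.0517]
tcp_rot: [-3.14, -0.0, -1.423]
force: [2.0, 1.8, 4.0]
width: 0.0127
finger_force: 10.0
```

```bash
python3 - <<'E'
from h import *
c=snap("w9"); s=bot.get_state(); print(s["tool_pos"],s["tcp_rot"],s["joint_pos"][5])
Q=wcloud(c).reshape(-1,3)
print("disc",circ(c,.042,.6365,-.0402,.045,tol=.08))
m=(abs(Q[:,2]-.052)<.003)&(np.hypot(Q[:,0]-.646,Q[:,1]+.106)<.03);print("barrel",cv2.minAreaRect(Q[m][:,:2].astype(np.float32)*1000))
cv2.imwrite("pics/w9b.png",c["frame"][:,:,::-1])
E
```

```text
[ 0.63368899 -0.02231528  0.05168635] [-3.14057394e+00 -1.30982572e-04 -1.42383730e+00] 2.922533108015202
disc [(np.float32(0.6378), np.float32(-0.0404), np.float32(0.047)), (np.float32(0.6332), np.float32(-0.043), np.float32(0.042)), (np.float32(0.6368), np.float32(-0.045), np.float32(0.0426))]
barrel ((646.120849609375, -108.62516021728516), (34.453250885009766, 34.14413070678711), 8.394518852233887)
```

View pics/w9b.png

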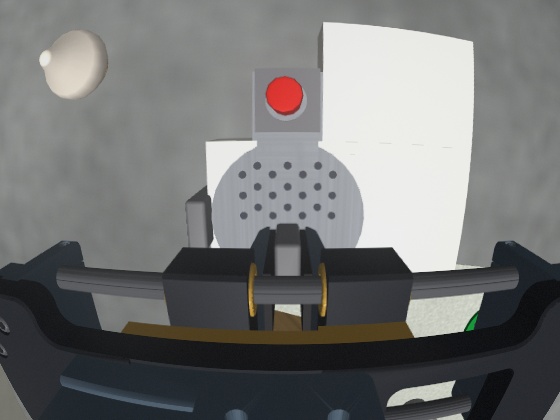

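The plate is nearly shut: the disc edge at (212,205) is beside the stop. I nudge it on until force shows contact.

>>> {"api": "move_arm", "payload": {
  "steps": [
    [[1,0.1,0,-0.012,1],[2,0.3,0,-0.024,1],[3,0.4,0,-0.03,1],[3,0.4,0,-0.03,1]]
  ]
}}

```text
time_s: 22.1
tool_pos: [0.6355, -0.022, 0.0516]
tcp_rot: [3.14, 0.0, -1.456]
force: [-4.6, 1.2, 11.5]
width: 0.0125
finger_force: 10.0
```

>>> {"api": "move_arm", "payload": {
  "steps": [
    [[1,0,0,0,0.6],[1,0,0,0,0.6],[1,0,0,0,0.6],[1,0,30,0,0.6],[1,0,80,0,0.6],[-10,60,130,0.15,0.6],[-25,126,180,2.88,0.5],[-25,126,180,2.88,0.5],[-25,126,180,2.88,0.5],[-25,126,180,2.88,0.5],[-25,126,180,2.88,0.5],[-25,126,180,2.88,0.5],[-25,126,180,2.88,0.5],[-25,126,180,2.88,0.5],[-25,126,180,2.88,0.5],[-25,126,180,2.88,0.5],[-25,126,180,2.88,0.5],[-25,126,180,2.88,0.5],[-25,126,180,2.88,0.5],[-25,126,180,2.88,0.5]]
  ]
}}

```text
time_s: 24.1
tool_pos: [0.6113, 0.1042, 0.2312]
tcp_rot: [-3.141, 0.0, 0.798]
force: [-0.1, -0.4, -0.3]
width: 0.0454
finger_force: 0.0
```

>>> {"api": "move_arm", "payload": {
  "steps": [
    [[0,0,0,0.77,0.5],[0,0,0,0.77,0.5],[0,0,0,0.77,0.5],[0,0,0,0.77,0.5],[0,0,0,0.77,0.5],[0,0,0,0.77,0.5]]
  ]
}}

```text
time_s: 24.7
tool_pos: [0.6114, 0.1042, 0.2312]
tcp_rot: [-3.141, 0.0, 1.565]
force: [-0.0, 0.1, 0.2]
width: 0.0457
finger_force: 0.0
```

```bash
python3 - <<'E'
from h import *
c=snap("w10"); s=bot.get_state(); print(s["tool_pos"],s["tcp_rot"],s["time_s"])
for n,x,y,r in (("h18",.636,.271,.010),("h22",.629,.2233,.012),("h26",.622,.1758,.014),("h30",.615,.1283,.016),("h34",.608,.081,.018)):
    print(n,circ(c,.040,x,y,r,half=.03,tol=.12))
Q=wcloud(c).reshape(-1,3)
m=(abs(Q[:,2]-.040)<.003)&(Q[:,0]>.55)&(Q[:,0]<.72)&(Q[:,1]>.04)&(Q[:,1]<.4); print(cv2.minAreaRect(Q[m][:,:2].astype(np.float32)*1000))
for n,x,y,r in (("p26",.448,.367,.017),("p22",.453,.261,.015),("p30",.469,.160,.019)):
    print(n,"fl",circ(c,.036,x,y,r,half=.03,tol=.12),"knob",circ(c,.070,x,y,.011,half=.025,tol=.15))
    m=(Q[:,2]>.062)&(Q[:,2]<.08)&(np.hypot(Q[:,0]-x,Q[:,1]-y)<.03); q=Q[m]; print(len(q),(q.max(0)+q.min(0))/2,np.ptp(q,axis=0)) if len(q) else 0
T=dict(capture("top"),fish=False)
a=ortho(c,.040,.56,.19,.2,.0008); b=ortho(T,.042,.6,-.06,.12,.0006)
o=np.zeros((500,800,3),np.uint8); o[:500,:400]=a[:500,50:450]; o[:400,400:]=b[:400,:400]; cv2.imwrite("pics/w10b.png",o[:,:,::-1])
print("disc t",circ(T,.042,.6365,-.0402,.045,tol=.08))
E
```

```text
[0.61138275 0.10424412 0.23121306] [-3.14123536e+00  1.01371157e-04  1.56091246e+00] 24.75
h18 [(np.float32(0.636), np.float32(0.271), np.float32(0.0101))]
h22 [(np.float32(0.629), np.float32(0.2238), np.float32(0.0121))]
h26 [(np.float32(0.6215), np.float32(0.1758), np.float32(0.0139))]
h30 [(np.float32(0.6145), np.float32(0.1283), np.float32(0.0161))]
h34 [(np.float32(0.608), np.float32(0.0815), np.float32(0.0181)), (np.float32(0.6085), np.float32(0.088), np.float32(0.0168))]
((622.109619140625, 174.96368408203125), (251.2670135498047, 60.7401123046875), 81.63253021240234)
p26 fl None knob None
p22 fl [(np.float32(0.4532), np.float32(0.2632), np.float32(0.0144)), (np.float32(0.4512), np.float32(0.2668), np.float32(0.0133)), (np.float32(0.4418), np.float32(0.2748), np.float32(0.0161))] knob [(np.float32(0.467), np.float32(0.2555), np.float32(0.0106)), (np.float32(0.455), np.float32(0.263), np.float32(0.0114))]
303 [0.45412129 0.26336306 0.06741112] [0.02128438 0.02121214 0.01057654]
p30 fl [(np.float32(0.4725), np.float32(0.161), np.float32(0.0182))] knob [(np.float32(0.47), np.float32(0.1615), np.float32(0.0102)), (np.float32(0.483), np.float32(0.162), np.float32(0.01))]
309 [0.47099188 0.16126007 0.06732466] [0.02156511 0.02133962 0.01039859]
disc t [(np.float32(0.638), np.float32(-0.0427), np.float32(0.0451))]
```

View pics/w10b.png

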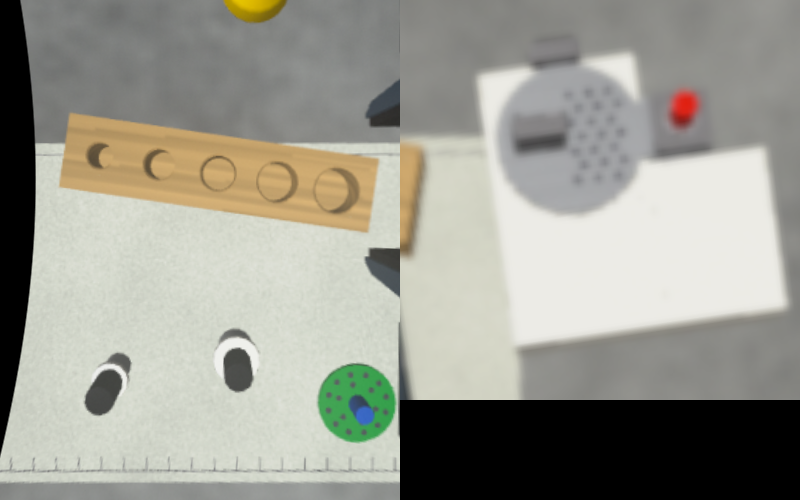

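The plate is shut against its stop (right half: disc (572,140), stop (553,50)). The left half shows the empty rack with holes at (100,155), (160,163), (218,173), (277,181) and (336,190), and pushers at (105,390) and (237,365).

>>> {"api": "move_arm", "payload": {
  "steps": [
    [[-45,18,-30,-0.137,0.5],[-90,36,-60,-0.137,0.5],[-130,54,-90,-0.137,0.5],[-141,57,-110,-0.137,0.5],[-141,57,-145,-0.137,0.5],[-141,57,-170,-0.137,0.5],[-141,57,-185,-0.137,0.5],[-141,57,-191,-0.137,0.5],[-141,57,-191,-0.137,0.5],[-141,57,-191,-0.137,1],[-141,57,-191,-0.137,1],[-141,57,-191,-0.137,1],[-141,57,-191,-0.137,1],[-141,57,-191,-0.137,1]]
  ],
  "squeeze": 35
}}

```text
time_s: 26.2
tool_pos: [0.4712, 0.1615, 0.0411]
tcp_rot: [3.141, -0.0, 1.424]
force: [-0.3, 0.2, 7.6]
width: 0.0211
finger_force: 35.0
```

>>> {"api": "move_arm", "payload": {
  "steps": [
    [[0,0,20,0,1],[0,0,50,0,1],[0,0,65,0,1],[40,-9,65,0,1],[80,-18,65,0,1],[120,-27,65,0,1],[143.5,-33,65,0,1],[143.5,-33,55,0,1],[143.5,-33,55,0,1],[143.5,-33,55,0,1]]
  ]
}}

```text
time_s: 27.2
tool_pos: [0.6126, 0.1284, 0.0948]
tcp_rot: [-3.14, 0.001, 1.424]
force: [-0.9, 0.4, -1.5]
width: 0.0213
finger_force: 35.0
```

```bash
cat >> h.py <<'E'
def held(name,rs,rf,hx,hy,rh,lift0):
    """held pusher: shank radius rs, flange rf; hole guess; lift0 = TCP z at grasp (foot on counter)"""
    c=snap(name); s=bot.get_state(); t=s["tool_pos"]; dz=t[2]-lift0; print(t,s["tcp_rot"][2],"lift",dz)
    Q=wcloud(c).reshape(-1,3); k=np.hypot(Q[:,0]-t[0],Q[:,1]-t[1])<.03
    print("flange",circ(c,.036+dz,t[0],t[1],rf,half=.035,tol=.1))
    for n,lo,hi in (("fl",.030,.035),("shank",.004,.026),("knob",.05,.068)):
        q=Q[k&(Q[:,2]>lo+dz)&(Q[:,2]<hi+dz)]
        if len(q)>5: print(n,len(q),"x",q[:,0].min(),q[:,0].max(),"y",q[:,1].min(),q[:,1].max(),"midx",(q[:,0].min()+q[:,0].max())/2)
    print("hole",circ(c,.040,hx,hy,rh,half=.03,tol=.12))
    g=c["frame"][120:300,170:410]; cv2.imwrite("pics/"+name+"b.png",cv2.resize(g,None,fx=2.5,fy=2.5)[:,:,::-1])
E
python3 -c "
from h import *
held('w11',.015,.019,.6147,.1284,.016,.0411)"
```

```text
[0.61284243 0.12855023 0.09520789] 1.4242178784745256 lift 0.054107887394610366
flange [(np.float64(0.6093), np.float64(0.1191), np.float32(0.019)), (np.float64(0.6213), np.float64(0.1246), np.float32(0.019))]
fl 131 x 0.6010728194208937 0.6277785549346108 y 0.13268044706173293 0.14672889029490793 midx 0.6144256871777523
shank 189 x 0.6012432863412419 0.6256408139802072 y 0.13358440512444225 0.14308494590017784 midx 0.6134420501607245
knob 1124 x 0.5939006437992602 0.6354105605918061 y 0.10981277458605941 0.14845316317080193 midx 0.6146556021955332
hole [(np.float32(0.6102), np.float32(0.1164), np.float32(0.0156))]
```

View pics/w11b.png

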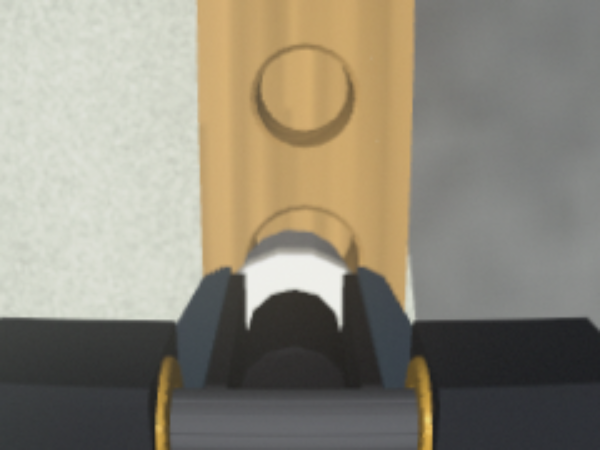

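The held pusher's foot is just over the 30 mm hole, which shows partly at (304,240). The flange at (300,270) needs about 1.7 mm in +x.

>>> {"api": "move_arm", "payload": {
  "steps": [
    [[1.7,0.2,0,0,1],[1.7,0.2,-8,0,1],[1.7,0.2,-13,0,1],[1.7,0.2,-17,0,1],[1.7,0.2,-20,0,1],[1.7,0.2,-20,0,1]]
  ]
}}

```text
time_s: 27.85
tool_pos: [0.6155, 0.1285, 0.0748]
tcp_rot: [-3.141, 0.0, 1.424]
force: [-0.4, -0.4, -2.5]
width: 0.0211
finger_force: 35.0
```

>>> {"api": "move_arm", "payload": {
  "steps": [
    [[-0.4,0,-6,0,1],[-0.4,0,-12,0,1],[-0.4,0,-17,0,1],[-0.4,0,-21,0,1],[-0.4,0,-23.5,0,1],[-0.4,0,-23.5,0,1]]
  ]
}}

```text
time_s: 28.45
tool_pos: [0.6152, 0.1285, 0.0515]
tcp_rot: [-3.141, 0.0, 1.424]
force: [0.1, 0.9, -1.4]
width: 0.0212
finger_force: 35.0
```

>>> {"api": "move_arm", "payload": {
  "steps": [
    [[0,0,0,0,0.6],[0,0,0,0,0.5],[0,0,0,0,0.5],[0,0,40,0,0.5],[0,0,80,0,0.5],[-40,30,95,0,0.5],[-80,65,95,0,0.5],[-120,100,95,0,0.5],[-161,135,80,0,0.5],[-161,135,60,0,0.5],[-161,135,30,0,0.5],[-161,135,5,0,0.5],[-161,135,-7,0,0.5],[-161,135,-11,0,0.5],[-161,135,-11,0,0.5],[-161,135,-11,0,1],[-161,135,-11,0,1],[-161,135,-11,0,1],[-161,135,-11,0,1],[-161,135,-11,0,1]]
  ]
}}

```text
time_s: 30.45
tool_pos: [0.4548, 0.2637, 0.0415]
tcp_rot: [3.141, -0.001, 1.424]
force: [-0.0, 0.5, 6.9]
width: 0.0211
finger_force: 35.0
```

>>> {"api": "move_arm", "payload": {
  "steps": [
    [[0,0,20,0,1],[0,0,50,0,1],[0,0,65,0,1],[45,-10,65,0,1],[90,-20,65,0,1],[135,-31,65,0,1],[175,-40,65,0,1],[175,-40,55,0,1],[175,-40,55,0,1],[175,-40,55,0,1]]
  ]
}}

```text
time_s: 31.45
tool_pos: [0.6281, 0.2235, 0.0952]
tcp_rot: [-3.14, 0.001, 1.424]
force: [0.6, 0.1, -0.9]
width: 0.0213
finger_force: 35.0
```

```bash
python3 -c "
from h import *
held('w12',.011,.015,.629,.2235,.012,.0405)"
```

```text
[0.62826871 0.22372486 0.09573978] 1.4243695668225336 lift 0.055239775431063336
flange [(np.float64(0.628), np.float64(0.2305), np.float32(0.0139)), (np.float64(0.6245), np.float64(0.219), np.float32(0.0151))]
fl 290 x 0.6178748106450875 0.6400025202283305 y 0.22251989712762527 0.2382938574003938 midx 0.6289386654367091
shank 147 x 0.6182560559778935 0.6379895867562931 y 0.22564553319635436 0.2341460115990326 midx 0.6281228213670933
knob 1236 x 0.609388387333655 0.6509118508024403 y 0.20508096135852716 0.2434703154026018 midx 0.6301501190680476
hole [(np.float32(0.6295), np.float32(0.224), np.float32(0.0125))]
```

View pics/w12b.png

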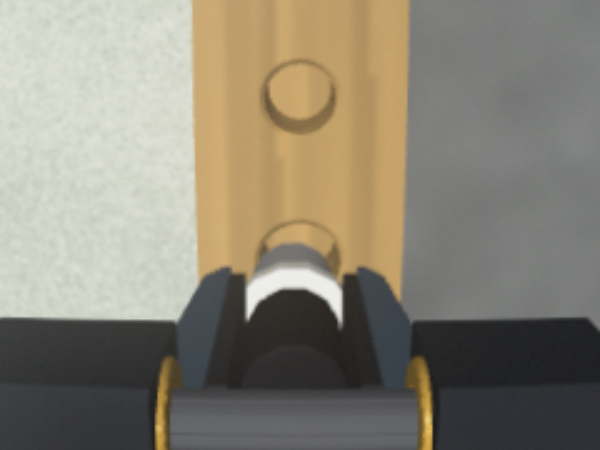

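The shank (295,260) sits about 1 mm left of the 22 mm hole (300,245).

>>> {"api": "move_arm", "payload": {
  "steps": [
    [[0.9,0.5,0,0,1],[0.9,0.5,-8,0,1],[0.9,0.5,-13,0,1],[0.9,0.5,-17,0,1],[0.9,0.5,-21,0,1],[0.9,0.5,-21,0,1]]
  ]
}}

```text
time_s: 32.1
tool_pos: [0.6299, 0.2239, 0.0742]
tcp_rot: [-3.141, 0.0, 1.424]
force: [1.2, 0.5, -0.4]
width: 0.021
finger_force: 35.0
```

>>> {"api": "move_arm", "payload": {
  "steps": [
    [[-0.4,0,-6,0,1],[-0.4,0,-12,0,1],[-0.4,0,-17,0,1],[-0.4,0,-21,0,1],[-0.4,0,-23,0,1],[-0.4,0,-23,0,1],[-0.4,0,-23,0,0.6],[-0.4,0,-23,0,0.5],[-0.4,0,-23,0,0.5],[-0.4,0,15,0,0.5],[-0.4,0,60,0,0.5],[-45,15,75,0,0.5],[-90,30,75,0,0.5],[-130,50,75,0,0.5],[-170,65,75,0,0.5],[-190,71,75,0,0.5],[-190,71,75,0,0.5],[-190,71,75,0,0.5]]
  ]
}}

```text
time_s: 33.9
tool_pos: [0.4409, 0.2953, 0.1503]
tcp_rot: [3.141, -0.001, 1.424]
force: [0.5, -0.1, -0.1]
width: 0.0455
finger_force: 0.0
```

```bash
python3 - <<'E'
from h import *
c=snap("w13"); s=bot.get_state(); print(s["tool_pos"],s["tcp_rot"])
Q=wcloud(c).reshape(-1,3); x,y=.448,.367
m=(Q[:,2]>.062)&(Q[:,2]<.08)&(np.hypot(Q[:,0]-x,Q[:,1]-y)<.03); q=Q[m]; print(len(q),(q.max(0)+q.min(0))/2,np.ptp(q,axis=0))
print("fl",circ(c,.036,x,y,.017,half=.03,tol=.2),"knob",circ(c,.070,x,y,.011,half=.025,tol=.15))
m=(Q[:,2]>.04)&(Q[:,2]<.11)&(np.hypot(Q[:,0]-.629,Q[:,1]-.2235)<.02); q=Q[m]; print("p22 top",np.percentile(q[:,2],95) if len(q) else None)
E
```

```text
[0.4413611  0.29511748 0.15025733] [ 3.14079091e+00 -5.55852529e-04  1.42366285e+00]
598 [0.44762436 0.36909294 0.06975226] [0.0208437  0.02110797 0.00562107]
fl [(np.float32(0.4465), np.float32(0.371), np.float32(0.0162))] knob [(np.float32(0.4475), np.float32(0.37), np.float32(0.0107))]
p22 top 0.07951344921384776
```

>>> {"api": "move_arm", "payload": {
  "steps": [
    [[3,40,0,0,0.5],[6.5,74,0,0,0.5],[6.5,74,-35,0,0.5],[6.5,74,-70,0,0.5],[6.5,74,-95,0,0.5],[6.5,74,-105,0,0.5],[6.5,74,-109,0,0.5],[6.5,74,-109,0,0.5],[6.5,74,-109,0,1],[6.5,74,-109,0,1],[6.5,74,-109,0,1],[6.5,74,-109,0,1],[6.5,74,-109,0,1]]
  ]
}}

```text
time_s: 35.25
tool_pos: [0.4471, 0.3694, 0.0415]
tcp_rot: [3.141, -0.001, 1.424]
force: [-1.4, 0.3, 6.7]
width: 0.0211
finger_force: 35.0
```

>>> {"api": "move_arm", "payload": {
  "steps": [
    [[0,0,20,0,1],[0,0,60,0,1],[20,-40,75,0,1],[40,-80,75,0,1],[60,-125,75,0,1],[80,-165,75,0,1],[100,-193.5,75,0,1],[135,-193.5,75,0,1],[175,-193.5,65,0,1],[175,-193.5,55,0,1],[175,-193.5,55,0,1],[175,-193.5,55,0,1]]
  ]
}}

```text
time_s: 36.45
tool_pos: [0.6206, 0.1755, 0.0955]
tcp_rot: [-3.14, 0.001, 1.424]
force: [-0.6, 0.0, -1.9]
width: 0.0214
finger_force: 34.9
```

```bash
python3 -c "
from h import *
held('w14',.013,.017,.622,.1758,.014,.0410)"
```

```text
[0.62084365 0.17563304 0.09599723] 1.4242146924704542 lift 0.05499723244677358
flange [(np.float64(0.6283), np.float64(0.1871), np.float32(0.0172))]
fl 269 x 0.6102445775033575 0.6335060095680701 y 0.17879612005661605 0.19207400647468265 midx 0.6218752935357138
shank 168 x 0.6103202000086084 0.6333447098297731 y 0.17801552215495212 0.18845458153055958 midx 0.6218324549191907
knob 1149 x 0.6018303248427533 0.6434423845329506 y 0.17305612604354417 0.19544352727122735 midx 0.622636354687852
hole [(np.float32(0.622), np.float32(0.1768), np.float32(0.0137)), (np.float32(0.617), np.float32(0.1618), np.float32(0.0144))]
```

>>> {"api": "move_arm", "payload": {
  "steps": [
    [[1,0.5,0,0,1],[1,0.5,-8,0,1],[1,0.5,-13,0,1],[1,0.5,-17,0,1],[1,0.5,-21,0,1],[1,0.5,-21,0,1]]
  ]
}}

```text
time_s: 37.1
tool_pos: [0.6224, 0.1759, 0.0742]
tcp_rot: [-3.141, 0.0, 1.424]
force: [-0.2, -0.4, -1.0]
width: 0.0214
finger_force: 34.9
```

Seat and release it, then retreat up to a viewpoint covering the rack and station.

>>> {"api": "move_arm", "payload": {
  "steps": [
    [[0,0,-6,0,1],[0,0,-12,0,1],[0,0,-17,0,1],[0,0,-21,0,1],[0,0,-23,0,1],[0,0,-23,0,1],[0,0,-23,0,0.6],[0,0,-23,0,0.55],[0,0,-23,0,0.55],[0,0,15,0,0.55],[0,0,60,0,0.5],[0,0,110,0,0.5],[-20,-30,160,0,0.5],[-50,-60,210,0,0.5],[-72,-90,230,0,0],[-72,-100,230,0,0],[-72,-100,230,0,0],[-72,-100,230,0,0]]
  ]
}}

```text
time_s: 38.9
tool_pos: [0.5509, 0.0759, 0.3052]
tcp_rot: [3.141, -0.0, 1.423]
force: [-0.5, 0.4, -0.4]
width: 0.0748
finger_force: 0.0
```

```bash
cat > fin.py <<'E'
from h import *
import sys
c=snap(sys.argv[1]); s=bot.get_state(); print(s["tool_pos"],s["time_s"])
T=dict(capture("top"),fish=False); S=dict(capture("side"),fish=False)
Q=wcloud(c).reshape(-1,3); QT=cloud(T).reshape(-1,3)
for nm,q0 in (("w",Q),("t",QT)):
  for n,x,y in (("p22",.629,.2235),("p26",.622,.176),("p30",.6147,.1284)):
    m=(q0[:,2]>.062)&(np.hypot(q0[:,0]-x,q0[:,1]-y)<.025)&(q0[:,2]<.1); q=q0[m]
    if len(q): print(nm,n,"top",np.percentile(q[:,2],90).round(4),((q.max(0)+q.min(0))/2-[x,y,0]).round(4))
  m=(q0[:,2]>.06)&(q0[:,2]<.1)&(np.hypot(q0[:,0]-.634,q0[:,1]+.022)<.035); q=q0[m]
  if len(q): print(nm,"handle",cv2.minAreaRect(q[:,:2].astype(np.float32)*1000),np.percentile(q[:,2],90))
  m=(q0[:,2]>.06)&(q0[:,2]<.1)&(np.hypot(q0[:,0]-.646,q0[:,1]+.106)<.02); q=q0[m]
  if len(q): print(nm,"pin",np.percentile(q[:,2],90),(q.max(0)+q.min(0))/2)
print("disc w",circ(c,.042,.6365,-.0402,.045,tol=.08)); print("disc t",circ(T,.042,.6365,-.0402,.045,tol=.08))
a=cv2.resize(c["frame"],(560,420)); cv2.imwrite("pics/"+sys.argv[1]+"b.png",np.hstack([a[:,100:460],S["frame"][120:540,160:400]] if False else [cv2.resize(T["frame"][120:260,140:420],(400,200)),cv2.resize(S["frame"][140:280,200:400],(400,200+80))[:200]])[:,:,::-1])
E
python3 fin.py w15
```

```text
[0.55084357 0.07630636 0.30458998] 38.95
w p22 top 0.0811 [-0.0001 -0.0002  0.0722]
w p26 top 0.0812 [ 0.0004 -0.      0.0725]
w p30 top 0.0811 [-0.0001 -0.0003  0.0725]
w handle ((628.0570678710938, -13.277241706848145), (11.0541353225708, 2.7814996242523193), 80.31099700927734) 0.06996754655495192
t handle ((634.33740234375, -23.31722640991211), (12.950647354125977, 32.11663818359375), 5.138354778289795) 0.08048481453203478
t pin 0.08860896837345628 [ 0.64326731 -0.10775229  0.07615401]
disc w [(np.float32(0.636), np.float32(-0.0417), np.float32(0.0449))]
disc t [(np.float32(0.637), np.float32(-0.0422), np.float32(0.0449))]
```

View pics/w15.png

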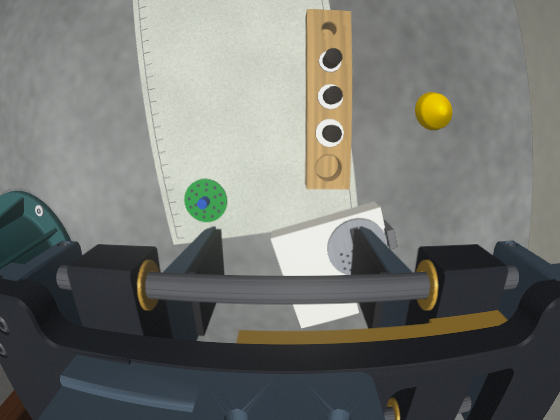

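All three pushers are seated (tops at 81 mm, flanges at (331,60), (331,96), (330,132)), and the plate is shut against the stop.

```bash
python3 -c "
from h import *
print(bot.job_done())"
```

```text
the job is handed in; nothing more can be done
None
```

The job is handed in, and no verdict came back: the strainer is in the bowl, the plate is pinned and shut against its stop, and the 22, 26 and 30 mm pushers (the only three out) stand seated in their matching rack holes.

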